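# Trap a rolling tube blank in the engraving jig

### The job

The aluminium tube lying on its side on the bench is the next blank for the laser: pick it up and set it down gently, without dropping it, in the open jig, lying along the fence with neither end overhanging the bed, and let go of it. Then push the jig's sliding stop up against it so that the tube lies snug between fence and stop and can no longer roll. It rolls at the slightest touch, so keep it caged while you handle it, and leave the other things on the bench where they are.

Things in the scene. Friction and masses are not known exactly. Their poses are not given: they have to be found in the camera images.
- tube_center (a point): Centre of the tube blank: a plain bare-aluminium tube, 44 mm outside diameter, 130 mm long, black-looking bore at both ends, about 0.14 kg (varies), lying on its side on the bench, loose and free to roll. The point is on its axis half-way along (22 mm above whatever it lies on). Its x axis runs along the tube (either way round); y and z turn with it as it rolls.
- jig: Engraving jig, fixed to the bench: a flat dark steel bed 190 mm (its x) by 240 mm (its y), top face 15 mm above the bench, with an upright aluminium fence at its +y end and a sliding aluminium stop that comes from the -y end. Origin: centre of the bed's underside, on the bench; x along the fence (the way the tube must lie), +y from the stop to the fence, z up. The tube lying on the bed has its centre 37 mm above the origin.
- fence (a point): Middle of the fixed fence's inner face, 105 mm along the jig's +y from its origin and 37 mm above the bench. The fence is 170 mm long along x, 15 mm thick and stands 30 mm above the bed. Axes as the jig's. The tube touching the fence has its axis 22 mm from this face.
- stop_face (a point): Middle of the working face of the sliding stop, which looks towards the fence (+y); 37 mm above the bench. The face is 130 mm long along x and 28 mm high, upright, parallel to the fence. Axes as the jig's. The gap from here to the fence is 145 mm minus the joint value: 44 mm when the stop touches the tube and the tube touches the fence.
- stop_handle (a point): Centre of the grippable part of the stop's handle: an upright black plastic square post, 24 mm by 24 mm, standing on the stop's low carriage 45 mm behind its working face (towards -y). This point is 61 mm above the bench; the post's top is 78 mm above the bench and the carriage's top, at its foot, 30 mm above the bench. Axes as the jig's.
- stop (a joint): How far the stop has slid along the jig's +y towards the fence, m: 0 fully open, 0.101 with the tube snug against the fence, limit 0.11. It starts between 0 and 0.025. It slides with about 2 N of friction and stays where it is left.
- stub: Bystander: short aluminium tube standing on end near the tube, 44 mm diameter, 55 mm high. Origin at its underside, on the bench.
- screwdriver: Bystander: screwdriver 170 mm long lying at the robot's side of the jig. Origin at its underside, on the bench.
- tape: Bystander: cardboard ring 90 mm across, 24 mm high, lying flat beyond the task's things. Origin at its underside, on the bench.
- cleaner: Bystander: white plastic bottle, 60 mm diameter, 170 mm high. Origin at its underside, on the bench.
- mug: Bystander: white mug 80 mm across, 90 mm high. Origin at its underside, on the bench.
- offcut: Bystander: plywood offcut 100 by 70 by 6 mm. Origin at its underside, on the bench.
- hexkey: Bystander: hex key 100 by 28 mm, 6 mm thick. Origin at its underside, on the bench.
Things that resemble listed ones, but are neither listed nor needed, are in the scene too. Leave any blue or pink look-alike of the part that bears tube_center alone.

How it is judged:
By the outcome, as a careful person would: the job done as asked, in the order asked, and still so for the second after the job is handed in, with the robot touching nothing.
It also fails if it takes over 58 s, if anything falls off the work surface, if the arm or the gripper's body presses on something with over 40 N, if the wrist force passes 120 N, or if a joint passes its speed limit or range.

### The arm

A 6-joint arm with a two-finger parallel gripper is mounted at the origin on the work surface. World frame = base frame: x ahead of the robot, y to its left, z up, the work surface at z = 0. Lengths are in m, angles in rad, forces in N, time in s.
With the tool pointing down it reaches from about 0.35 to 0.85 m from the base axis. Payload 8.1 kg.
Tool frame: the origin (TCP) lies at the very end of the fingers, on their centre line; the grasp point (between the pads) lies 19 mm behind it; z points along the fingers, y is the direction in which the jaws open and shut (so a half turn about z gives the same grasp; the last joint's range is limited). The gripper opens to 93 mm and grips with 3 to 60 N. Pads are 15 mm wide; open, the fingers measure 128 mm over their backs; the gripper's body (75 mm by 188 mm) begins 65 mm behind the grasp point.
Start: joints at [-0.085, 0.13, 1.488, -0, 1.523, -0.085], TCP at [0.6, 0, 0.219] pointing down, gripper open.
Joint ranges: [-2.96, 2.96], [-0.89, 2.26], [0.02, 2.5], [-1.34, 4.48], [0, 2.73], [-2.66, 2.66]. Speed limits (rad/s): [2.39, 2.39, 2.79, 3.14, 3.14, 3.14].

### API

Orientations are given as a rotation vector (axis times angle).
In Python, from plant import robot gives the robot as it stands.
- The arm moves only by the shell command python3 -m inch 'ROWS' [FORCE]. ROWS is JSON, a list that holds one entry, the list of rows, each a list of 7 numbers: the shift along the tool's x, y, z in cm, then the turn, a rotation vector about the tool's x, y, z in degrees, then the gripper command: -1 is fully open, 1 is shut, values between are in proportion. A call has 1 to 5 rows; each row shifts and turns the commanded pose from where the row before left it, along the tool's axes as they then stand; what a row does not reach is not made up. A row lasts 1/10 s, in which the tool goes at most 50 mm and 8.59 degrees, less where a joint would pass 70% of its speed; a pose out of reach is approached as far as the arm can. A call with a gripper value outside its range is refused whole. The fingers move at their own pace and stop on an object; FORCE is the grip in N (left out, the last holds). Time passes only in rows, so rows that do not move let the fingers close. It gives the time, the measured TCP pose, the force and the opening at its end, in the units of the state.
- robot.read_state(): the state, without advancing time (a new reading comes with each control period).
- robot.read_camera(name): name is "scene" or "side" or "wrist"; returns a dict with "image" (400x640x3 uint8, blue, green, red), "K" (3x3 intrinsics, pixels), "R" (3x3) and "t" (3): a world point X has camera coordinates R X + t; the wrist camera has in their place "tool_from_camera" (4x4, takes a point from camera to tool coordinates, whose origin is the TCP and whose axes are the flange's). Camera axes: x right, y down, z forward; pixel columns grow to the right and rows downward; lengths in m; the calibration is good to about 2 mm. The wrist camera is an equidistant fisheye: a pixel r from the principal point sees the ray r / f radians off the axis. A picture is of the moment at which its call begins: read the wrist's pose just before it. There is no depth.
- robot.close_job(): hands the job in, once; it reports no verdict.
The state is a dict: "t": time; "q": joint angles; "dq": joint speeds; "joint_torque": joint torques, N m; "tool_pos": TCP position; "orientation": TCP orientation; "force": force on the tool from outside, world axes, zero at the start; "wrist_torque": the same for the moment, N m; "opening": finger opening in m.
Only numpy, scipy, OpenCV 4.12 (cv2) and the standard library are available. Lean on these libraries where they do the work, as an engineer would, in place of code of your own. Each camera call takes 0.05 s, during which the arm holds its last target. There are 200 camera calls.

## Working session

There is one attempt and no reset: what is moved stays moved. The work goes in short steps, Python scripts to look and compute and a shell command to move; the robot and the scene stay as the last step left them, time stands still between calls to the robot, and variables do not carry over. Pictures are saved under pics/ and viewed, about 8 in all and at most 12, crops included, and the job is handed in when it is done.

```bash
mkdir -p pics; cat > h.py <<'E'
import numpy as np, cv2, sys, json
from plant import robot
from scipy.spatial.transform import Rotation as Ro
def snap(n,f):
    s=robot.read_state(); c=robot.read_camera(n); cv2.imwrite(f'pics/{f}.png',c['image']); 
    np.savez(f'pics/{f}.npz',**{k:np.array(v) for k,v in c.items()},pos=s['tool_pos'],ori=s['orientation']); return c
def ray(f,u,v):
    c=np.load(f'pics/{f}.npz'); K=c['K']
    x=(u-K[0,2])/K[0,0]; y=(v-K[1,2])/K[1,1]
    if 'R' in c:
        R,t=c['R'],c['t']; o=-R.T@t; d=R.T@np.array([x,y,1])
    else:
        r=np.hypot(x,y)+1e-12; d=np.array([np.sin(r)*x/r,np.sin(r)*y/r,np.cos(r)])
        T=c['tool_from_camera']; W=Ro.from_rotvec(c['ori']).as_matrix()
        d=W@T[:3,:3]@d; o=W@T[:3,3]+c['pos']
    return o,d/np.linalg.norm(d)
def onz(f,u,v,z):
    o,d=ray(f,u,v); return o+d*(z-o[2])/d[2]
E
python3 - <<'E'
from h import *
for n in('scene','side','wrist'):
    c=snap(n,n+'0'); print(n,c['K'].round(1).tolist()); 
    if 'R' in c: print((-c['R'].T@c['t']).round(3),c['R'][2].round(2))
    else: print(c['tool_from_camera'].round(3))
s=robot.read_state();print(s)
E
```

```text
scene [[413.5, 0.0, 317.5], [0.0, 413.5, 201.1], [0.0, 0.0, 1.0]]
[ 1.448 -0.351  0.94 ] [-0.68  0.28 -0.67]
side [[510.9, 0.0, 336.9], [0.0, 510.9, 190.8], [0.0, 0.0, 1.0]]
[ 0.388 -1.09   0.791] [ 0.14  0.83 -0.55]
wrist [[309.7, 0.0, 319.4], [0.0, 309.7, 193.5], [0.0, 0.0, 1.0]]
[[ 0.001 -0.965 -0.262  0.073]
 [ 1.     0.001  0.    -0.   ]
 [-0.    -0.262  0.965 -0.167]
 [ 0.     0.     0.     1.   ]]
{'t': 0.15, 'q': array([-8.53666389e-02,  1.30986213e-01,  1.48902080e+00, -1.43566976e-05,
        1.52300217e+00, -8.54055652e-02]), 'dq': array([-5.38103649e-05, -2.22427544e-03, -3.20558864e-03,  3.17037503e-04,
       -2.02638325e-04,  9.04105252e-05]), 'joint_torque': array([ 8.59073725e-05, -5.60473788e+01, -4.92333663e+01,  7.68201635e-02,
        3.05504061e-02, -1.41810942e-04]), 'tool_pos': array([5.99563751e-01, 7.42580846e-05, 2.17833876e-01]), 'orientation': array([-2.22063768e+00, -2.22072567e+00,  1.45018981e-03]), 'force': array([-0.0377418 , -0.07444388,  0.34752918]), 'wrist_torque': array([-0.02483309, -0.00664282, -0.02441239]), 'opening': 0.09290009884554508}
```

View pics/scene0.png

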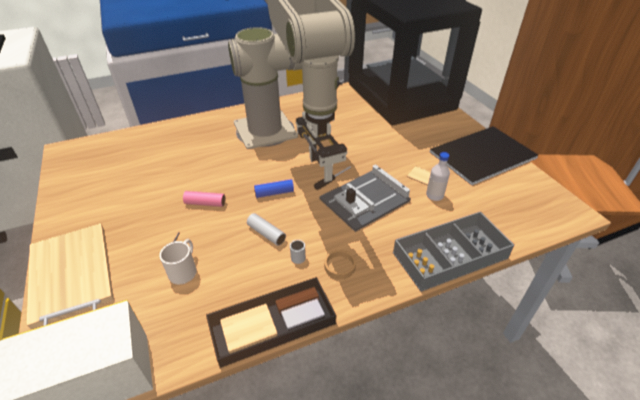

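View pics/wrist0.png

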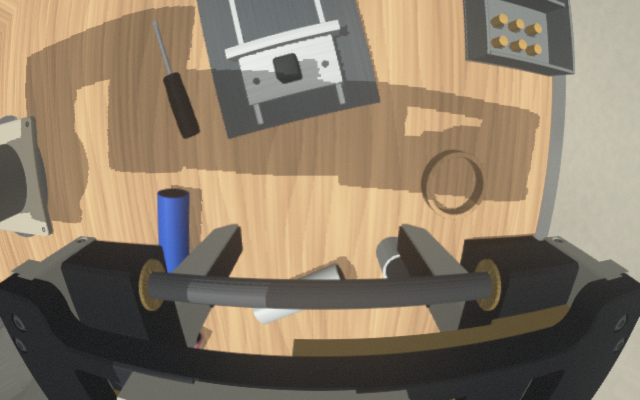

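The scene view shows these candidates:
- bare aluminium tube at (267,229), lying down, which fits the description
- standing stub at (298,252)
- blue look-alike at (274,187)
- pink look-alike at (204,198)

I choose (267,229). The jig is at (365,197), with its handle at (350,195). In the wrist view the jig's stop handle is at (288,67). Next is a close crop of the choice.

```bash
python3 - <<'E'
from h import *
im=cv2.imread('pics/scene0.png'); a=cv2.resize(im[205:270,235:315],None,fx=5,fy=5,interpolation=2); b=cv2.resize(im[160:230,315:415],None,fx=5,fy=5,interpolation=2)
o=np.zeros((700,520,3),np.uint8); o[:325,:400]=a; o[345:695,:500]=b; cv2.imwrite('pics/crop1.png',o)
hsv=cv2.cvtColor(im,40)
m=((hsv[...,1]<40)&(hsv[...,2]>70)).astype(np.uint8); m[:210]=0;m[250:]=0;m[:,:240]=0;m[:,292:]=0
n,l,st,ce=cv2.connectedComponentsWithStats(m); i=1+st[1:,4].argmax(); print(st[i],ce[i])
pts=np.argwhere(l==i)[:,::-1].astype(np.float32); print(cv2.minAreaRect(pts),cv2.boxPoints(cv2.minAreaRect(pts)))
print(onz('scene0',*ce[i],.025))
E
```

```text
[247 214  36  30 480] [264.09375    227.53541667]
((263.80767822265625, 227.5384521484375), (37.4422607421875, 13.312804222106934), 33.690067291259766) [[244.53844 222.6923 ]
 [251.92308 211.61537]
 [283.0769  232.3846 ]
 [275.69226 243.46153]]
[ 0.56612301 -0.17443283  0.025     ]
```

View pics/crop1.png

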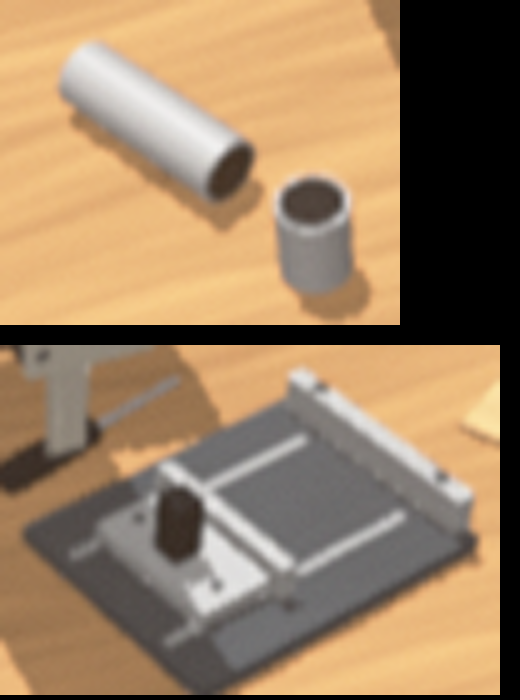

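The crop confirms a plain bare-aluminium tube with a dark bore, lying down: near end at about (281,239), far end at about (252,219). The stub stands beside its near end. Below it the jig shows its fence at the right and the post at (350.5,195).

```bash
python3 - <<'E'
from h import *
A=onz('scene0',281,239,.022);B=onz('scene0',251.8,219,.022);d=A-B
print(A,B,(A+B)/2,np.linalg.norm(d),np.degrees(np.arctan2(d[1],d[0])))
S=onz('scene0',297,246,.055);print('stub',S)
f=lambda x,y,z:onz('scene0',315+x/5,160+(y-345)/5,z)
c=[f(25,533,.015),f(200,692,.015),f(475,545,.015)];print('bed corners',*c)
print('side',c[1]-c[0],c[2]-c[1])
print('fence inner top ends',f(290,380,.045),f(462,505,.045),'post top',f(180,497,.078))
# wrist
for p in[(288,66)]: print(onz('wrist0',*p,.078))
print('wrist bed corners',onz('wrist0',230,137,.015),onz('wrist0',379,101,.015))
print('stop face top edge wrist', onz('wrist0',226,50,.044),onz('wrist0',340,22,.044))
E
```

```text
[ 0.62881204 -0.14119589  0.022     ] [ 0.51224213 -0.19857654  0.022     ] [ 0.57052708 -0.16988621  0.022     ] 0.12992721786507272 26.208367441701046
stub [ 0.70144962 -0.1155331   0.055     ]
bed corners [0.49659594 0.04068945 0.015     ] [0.67408542 0.08318041 0.015     ] [0.62485556 0.31008658 0.015     ]
side [0.17748948 0.04249096 0.        ] [-0.04922986  0.22690617  0.        ]
fence inner top ends [0.45237098 0.26146263 0.045     ] [0.61477091 0.30161295 0.045     ] post top [0.5686037  0.11767403 0.078     ]
[0.5680913  0.11886714 0.078     ]
wrist bed corners [0.48919642 0.04432664 0.015     ] [0.66969587 0.08700667 0.015     ]
stop face top edge wrist [0.49438593 0.14651406 0.044     ] [0.62115311 0.17467846 0.044     ]
```

```bash
python3 -m inch '[[[-3.4,-0.58,0,0,0,0,-1],[-3.4,-0.58,0,0,0,0,-1],[-3.4,-0.58,0,0,0,0,-1],[-3.4,-0.58,0,0,0,0,-1],[-3.4,-0.58,0,0,0,0,-1]]]' 20; python3 -m inch '[[[0,0,0,0,0,8,-1],[0,0,0,0,0,8,-1],[0,0,0,0,0,8,-1],[0,0,0,0,0,8,-1],[0,0,0,0,0,8,-1]]]'; python3 -m inch '[[[0,0,0,0,0,8,-1],[0,0,0,0,0,8,-1],[0,0,0,0,0,8,-1],[0,0,3,0,0,0,-1],[0,0,3,0,0,0,-1]]]';python3 -m inch '[[[0,0,0,0,0,0,-1],[0,0,0,0,0,0,-1]]]'
python3 - <<'E'
from h import *
snap('wrist','wrist1'); s=robot.read_state(); print(s['q'],s['t'],Ro.from_rotvec(s['orientation']).as_matrix().round(3))
E
```

```text
t: 0.65
tool_pos: [0.5704, -0.1711, 0.2183]
orientation: [-2.221, -2.221, 0.0]
force: [0.4, 0.8, 0.5]
opening: 0.0932
t: 1.15
tool_pos: [0.5707, -0.17, 0.2182]
orientation: [-2.851, -1.319, 0.001]
force: [0.1, -0.3, 0.7]
opening: 0.093
t: 1.65
tool_pos: [0.5718, -0.1703, 0.1589]
orientation: [3.06, 0.706, 0.003]
force: [-0.7, -0.1, -0.6]
opening: 0.0927
t: 1.85
tool_pos: [0.5704, -0.1697, 0.1583]
orientation: [-3.06, -0.707, 0.003]
force: [-0.0, -0.1, 0.5]
opening: 0.093
[-3.75392129e-01  1.53020210e-01  1.57162270e+00  3.94722457e-05
  1.41629837e+00  7.41609774e-01] 1.9 [[ 0.899  0.438  0.001]
 [ 0.438 -0.899 -0.   ]
 [ 0.     0.    -1.   ]]
```

View pics/wrist1.png

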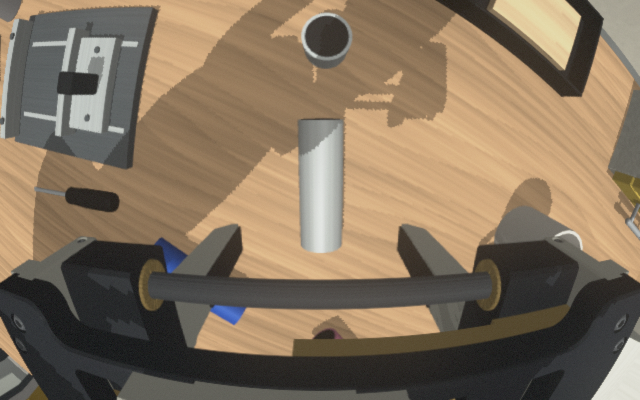

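The tube lies squarely between the open fingers: ends at (321.5,119) and (321,250), sides 299 to 344. The stub is clear ahead of it at (326,42). The jig is at the left: fence at about x=15, post at (78,82).

```bash
python3 - <<'E'
from h import *
f='wrist1'
A=onz(f,321.5,120,.030);B=onz(f,321,250,.030);d=A-B
print(A,B,(A+B)/2,np.linalg.norm(d),np.degrees(np.arctan2(d[1],d[0])))
for v in(130,190,240):
    print('edges',*[onz(f,u,v,.022)[:2].round(4) for u in ((299.5,344) if v<180 else (300.5,342))])
for n,p,z in[('bed-',(131,167),.015),('bed+',(157,8),.015),('f1',(3,136),.045),('f2',(32,20),.045),('post',(64,82),.078)]: print(n,onz(f,*p,z))
E
```

```text
[ 0.62844543 -0.14268927  0.03      ] [ 0.50825705 -0.20112232  0.03      ] [ 0.56835124 -0.1719058   0.03      ] 0.13364006776204754 25.92804266699084
edges [ 0.6101 -0.1278] [ 0.6292 -0.1668]
edges [ 0.5558 -0.1547] [ 0.5743 -0.1924]
edges [ 0.5058 -0.178 ] [ 0.5253 -0.2178]
bed- [0.49162789 0.03642713 0.015     ]
bed+ [0.67095992 0.07967081 0.015     ]
f1 [0.44519675 0.26970216 0.045     ]
f2 [0.61213862 0.2653409  0.045     ]
post [0.56606395 0.11898092 0.078     ]
```

```bash
python3 -m inch '[[[-0.2,0.1,4,0,0,0,-1],[0,0,4,0,0,0,-1],[0,0,3,0,0,0,-1],[0,0,2,0,0,0,-1],[0,0,1,0,0,0,-1]]]' 15; python3 -m inch '[[[0,0,0.6,0,0,0,-1],[0,0,0.5,0,0,0,-1],[0,0,0,0,0,0,-0.4],[0,0,0,0,0,0,-0.2],[0,0,0,0,0,0,-0.1]]]';  python3 -m inch '[[[0,0,0,0,0,0,0],[0,0,0,0,0,0,0.1],[0,0,0,0,0,0,0.3],[0,0,0,0,0,0,0.6],[0,0,0,0,0,0,0.6]]]'; python3 -m inch '[[[0,0,0,0,0,0,1],[0,0,0,0,0,0,1],[0,0,0,0,0,0,1],[0,0,0,0,0,0,1]]]'
```

```text
t: 2.4
tool_pos: [0.5698, -0.1718, 0.0183]
orientation: [-3.061, -0.707, 0.0]
force: [-0.4, 0.1, 0.3]
opening: 0.0929
t: 2.9
tool_pos: [0.5704, -0.172, 0.0087]
orientation: [3.06, 0.706, 0.002]
force: [-0.4, -0.6, 0.4]
opening: 0.0735
t: 3.4
tool_pos: [0.5696, -0.1717, 0.0076]
orientation: [-3.061, -0.707, 0.0]
force: [-0.0, -0.4, 0.5]
opening: 0.0436
t: 3.8
tool_pos: [0.5696, -0.1717, 0.0076]
orientation: [-3.061, -0.707, 0.0]
force: [-0.0, 0.9, 1.2]
opening: 0.0431
```

```bash
python3 -m inch '[[[0,0,-0.5,0,0,0,1],[0,0,-2,0,0,0,1],[0,0,-4,0,0,0,1],[0,0,-4,0,0,0,1],[0,0,-4,0,0,0,1]]]' ; python3 -m inch '[[[0,0,0,0,0,4,1],[0,0,0,0,0,4,1],[0,0,0,0,0,4.6,1],[0.8,-4,0,0,0,0,1],[0.8,-4,0,0,0,0,1]]]';  python3 -m inch '[[[0.8,-4,0,0,0,0,1],[0.8,-4,0,0,0,0,1],[0.8,-4,0,0,0,0,1],[0.8,-4,0,0,0,0,1],[0.8,-3,0,0,0,0,1]]]'; python3 -m inch '[[[0,-2,0,0,0,0,1],[0,0,0,0,0,0,1],[0,0,0,0,0,0,1]]]'
python3 - <<'E'
from h import *
snap('wrist','wrist2'); s=robot.read_state(); print(s['t'],s['opening'],Ro.from_rotvec(s['orientation']).as_matrix().round(3))
E
```

```text
t: 4.3
tool_pos: [0.5692, -0.1716, 0.154]
orientation: [-3.061, -0.707, 0.001]
force: [0.4, -0.3, -1.4]
opening: 0.0435
t: 4.8
tool_pos: [0.5664, -0.0903, 0.1527]
orientation: [3.121, 0.362, -0.0]
force: [0.8, -0.0, -0.6]
opening: 0.0439
t: 5.3
tool_pos: [0.5609, 0.1062, 0.1528]
orientation: [-3.12, -0.368, 0.0]
force: [0.9, 0.2, -0.3]
opening: 0.0435
t: 5.6
tool_pos: [0.5567, 0.1233, 0.1526]
orientation: [3.119, 0.368, -0.0]
force: [0.5, 0.0, -1.9]
opening: 0.0435
5.65 0.04332614375969063 [[ 0.973  0.232 -0.   ]
 [ 0.232 -0.973 -0.001]
 [-0.     0.001 -1.   ]]
```

View pics/wrist2.png

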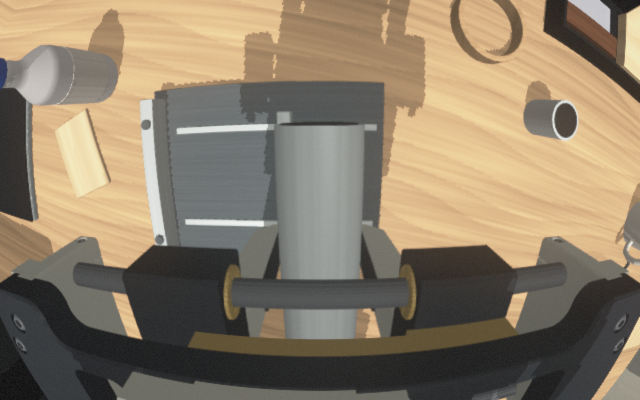

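The tube is held straight in the jaws. The bed's +x corners are at (158,92) and (383,83), the fence strip runs from (150,100) to (171,243), and the bottle's base is at about (112,75).

```bash
python3 - <<'E'
from h import *
f='wrist2'
a=onz(f,383,83,.015);b=onz(f,157,92,.015);print(a,b,np.linalg.norm(a-b),np.degrees(np.arctan2(*(b-a)[:2])))
for p in[(153,100),(171,243)]: print('fence inner top',onz(f,*p,.045))
print('fence outer top',onz(f,141,100,.045))
print('bottle base',onz(f,115,75,.0))
A=onz(f,319.5,122,.16)
print('tube front end',onz(f,276,130,.172),onz(f,364,130,.172))
im=cv2.imread('pics/wrist2.png'); cv2.imwrite('pics/c2.png',cv2.resize(im[70:260,120:400],None,fx=2.8,fy=2.8,interpolation=2))
th=np.radians(13.3);ex=np.array([np.cos(th),np.sin(th)]);n=np.array([-ex[1],ex[0]])
for q,l in((a,[.095,-.12]),(b,[.095,.12])): print('centre',q[:2]-l[0]*ex-l[1]*n)
E
```

```text
[0.67020104 0.08692855 0.015     ] [0.61484074 0.31543782 0.015     ] 0.23511965056013034 -13.618495319949185
fence inner top [0.6077317  0.30125788 0.045     ]
fence inner top [0.46507585 0.26294131 0.045     ]
fence outer top [0.60584552 0.31558099 0.045     ]
bottle base [0.62738512 0.38999286 0.        ]
tube front end [0.61353931 0.15889532 0.172     ] [0.62337973 0.1180283  0.172     ]
centre [0.55014307 0.18185529]
centre [0.54999471 0.17680163]
```

View pics/c2.png

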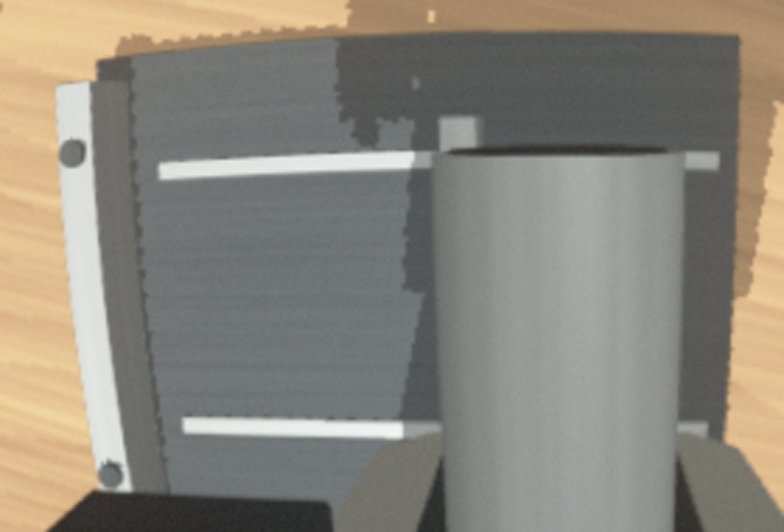

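```bash
python3 -m inch '[[[0.2,-2.8,0,0,0,0,1],[0.2,-2.8,0,0,0,0,1],[0.2,-2.8,0,0,0,0,1],[0.16,-2.4,0,0,0,0,1],[0,0,2,0,0,0,1]]]' ; python3 -m inch '[[[0,0,3,0,0,0,1],[0,0,3,0,0,0,1],[0,0,2,0,0,0,1],[0,0,1.5,0,0,0,1],[0,0,0.5,0,0,0,1]]]'; python3 -m inch '[[[0,0,0,0,0,0,1],[0,0,0,0,0,0,1]]]'
python3 - <<'E'
from h import *
snap('side','side2'); im=cv2.imread('pics/side2.png'); c=np.load('pics/side2.npz'); 
p=c['K']@(c['R']@np.array([.54,.2,.04])+c['t']); u,v=(p[:2]/p[2]).astype(int);print(u,v)
cv2.imwrite('pics/c3.png',cv2.resize(im[v-70:v+60,u-90:u+90],None,fx=4,fy=4,interpolation=2))
E
```

```text
t: 6.15
tool_pos: [0.5414, 0.2322, 0.1358]
orientation: [-3.118, -0.367, -0.009]
force: [0.1, -0.4, -1.1]
opening: 0.0438
t: 6.65
tool_pos: [0.5385, 0.2288, 0.0308]
orientation: [3.12, 0.364, -0.004]
force: [-0.7, -0.3, -1.0]
opening: 0.0437
t: 6.85
tool_pos: [0.5403, 0.2302, 0.0339]
orientation: [-3.12, -0.366, -0.003]
force: [-0.1, 0.6, -1.8]
opening: 0.0439
315 164
```

View pics/c3.png

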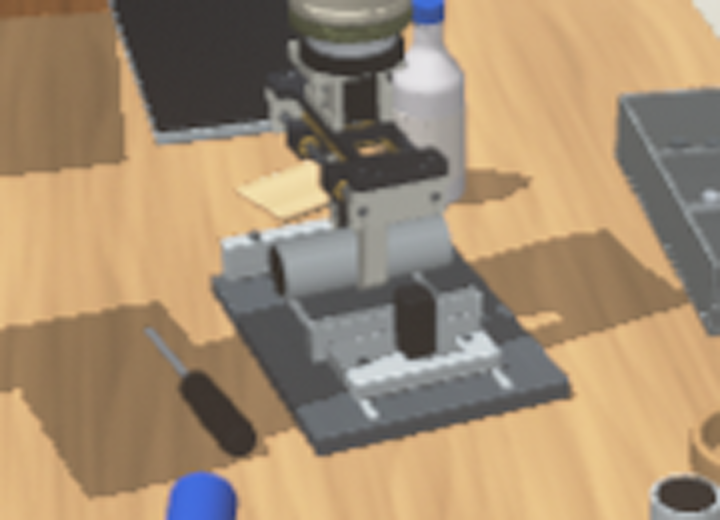

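The tube hangs just above the bed between fence and stop: bore end at crop (280,268), post at (415,320). Lowering slowly now.

```bash
python3 -m inch '[[[0,0,0.3,0,0,0,1],[0,0,0.2,0,0,0,1],[0,0,0.2,0,0,0,1],[0,0,0.15,0,0,0,1],[0,0,0,0,0,0,1]]]' ; python3 -m inch '[[[0,0,0.1,0,0,0,1],[0,0,0,0,0,0,1],[0,0,0,0,0,0,1]]]';python3 -m inch '[[[0,0,0.1,0,0,0,1],[0,0,0,0,0,0,1],[0,0,0,0,0,0,1]]]'
```

```text
t: 7.4
tool_pos: [0.539, 0.2301, 0.0238]
orientation: [3.12, 0.367, -0.001]
force: [-0.6, -0.3, -2.2]
opening: 0.0436
t: 7.7
tool_pos: [0.5393, 0.2302, 0.0232]
orientation: [-3.12, -0.367, -0.0]
force: [0.1, -0.1, -1.6]
opening: 0.0434
t: 8.0
tool_pos: [0.5395, 0.2302, 0.0226]
orientation: [-3.12, -0.367, -0.001]
force: [-1.9, -0.7, 3.9]
opening: 0.0435
```

Contact with the bed. Releasing slowly to about 60 mm, still caged.

```bash
python3 -m inch '[[[0,0,0,0,0,0,0.06],[0,0,0,0,0,0,0.03],[0,0,0,0,0,0,0.0],[0,0,0,0,0,0,-0.04],[0,0,0,0,0,0,-0.08]]]' ; python3 -m inch '[[[0,0,0,0,0,0,-0.14],[0,0,0,0,0,0,-0.2],[0,0,0,0,0,0,-0.25],[0,0,0,0,0,0,-0.28],[0,0,0,0,0,0,-0.28]]]'
python3 -m inch '[[[0,0,0,0,0,0,-0.28],[0,0,0,0,0,0,-0.28],[0,0,0,0,0,0,-0.28],[0,0,0,0,0,0,-0.28],[0,0,0,0,0,0,-0.28]]]'
python3 - <<'E'
from h import *
snap('wrist','wrist3'); im=cv2.imread('pics/wrist3.png'); cv2.imwrite('pics/c4.png',im)
E
```

```text
t: 8.5
tool_pos: [0.5392, 0.2301, 0.0219]
orientation: [3.12, 0.366, -0.0]
force: [0.4, 0.3, 0.4]
opening: 0.0495
t: 9.0
tool_pos: [0.5393, 0.2301, 0.0222]
orientation: [-3.12, -0.367, -0.0]
force: [0.6, 0.1, -0.3]
opening: 0.0595
t: 9.5
tool_pos: [0.5393, 0.2301, 0.0221]
orientation: [3.12, 0.367, -0.0]
force: [-0.1, -0.1, 0.9]
opening: 0.0595
```

View pics/c4.png

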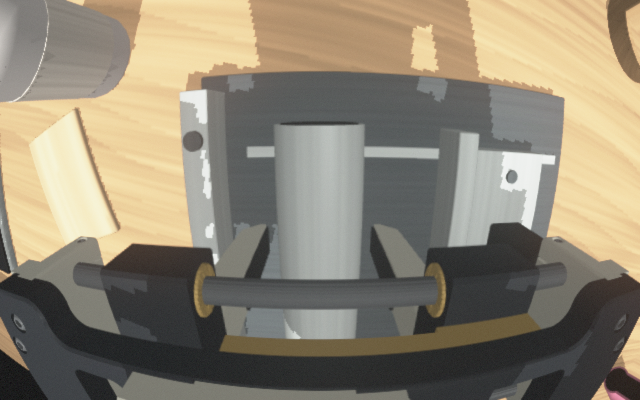

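The tube rests centred between the opened fingers (275 to 365), parallel to the fence, touching neither pad. Retracting straight up, then over the post and turning the jaws along the jig's x.

```bash
python3 -m inch '[[[0,0,-0.8,0,0,0,-0.28],[0,0,-1.5,0,0,0,-0.28],[0,0,-3,0,0,0,-0.28],[0,0,-4,0,0,0,-0.28],[0,0,-4,0,0,0,-0.28]]]' ; python3 -m inch '[[[0,2.5,0,0,0,0,-0.28],[0,3,0,0,0,0,-0.28],[0,3,0,0,0,0,-0.28],[0,3,0,0,0,0,-0.28],[0,0,0,0,0,-8,-0.28]]]'; python3 -m inch '[[[0,0,0,0,0,-8.2,-0.28],[0,0,0,0,0,-8.2,-0.28],[0,0,0,0,0,-8.2,-0.28],[0,0,0,0,0,-8.2,-0.28],[0,0,0,0,0,-8.2,-0.28]]]'; python3 -m inch '[[[0,0,0,0,0,-8.2,-0.28],[0,0,0,0,0,-8.2,-0.28],[0,0,0,0,0,-8.2,-0.28],[0,0,0,0,0,-8.2,-0.28],[0,0,0,0,0,-8.2,-0.28]]]'; python3 -m inch '[[[0,0,0,0,0,0,-0.28],[0,0,0,0,0,0,-0.28]]]'
python3 - <<'E'
from h import *
snap('wrist','wrist4'); s=robot.read_state(); print(s['q'],Ro.from_rotvec(s['orientation']).as_matrix().round(3))
E
```

```text
t: 10.05
tool_pos: [0.5391, 0.2301, 0.1577]
orientation: [-3.12, -0.367, -0.001]
force: [1.2, 0.5, -0.3]
opening: 0.0595
t: 10.55
tool_pos: [0.5672, 0.115, 0.1571]
orientation: [3.086, 0.579, 0.003]
force: [0.2, 0.3, -0.2]
opening: 0.0594
t: 11.05
tool_pos: [0.5664, 0.1183, 0.1569]
orientation: [2.682, 1.635, 0.002]
force: [-0.9, 0.4, 0.3]
opening: 0.0596
t: 11.55
tool_pos: [0.5664, 0.1183, 0.1569]
orientation: [1.939, 2.47, 0.002]
force: [-0.3, 0.5, 0.2]
opening: 0.0592
t: 11.75
tool_pos: [0.5663, 0.1183, 0.1563]
orientation: [1.952, 2.461, 0.001]
force: [0.3, -0.4, 1.2]
opening: 0.059
[ 1.17345569e-01  1.08512418e-01  1.62708091e+00  3.35368244e-05
  1.40496416e+00 -1.12463089e-01] [[-0.228  0.974  0.001]
 [ 0.974  0.228  0.   ]
 [-0.     0.001 -1.   ]]
```

View pics/wrist4.png

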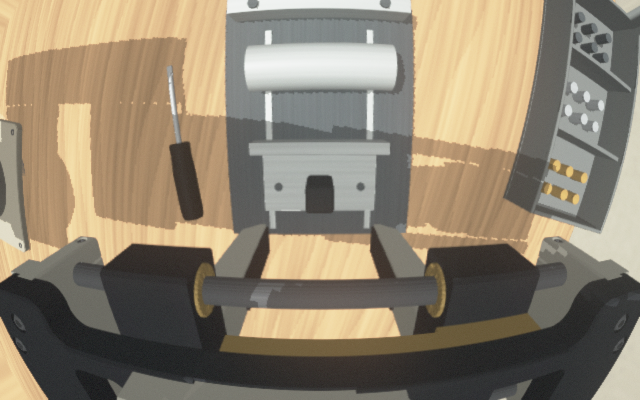

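The tube lies still on the bed at (321,67), parallel to the fence. The post is at (320,195), between the fingers. The post edges give its position.

```bash
python3 - <<'E'
from h import *
f='wrist4'; s=np.load('pics/wrist4.npz'); W=Ro.from_rotvec(s['ori']).as_matrix()
T=lambda u,v,z:(W.T@(onz(f,u,v,z)-s['pos'])).round(4)
print('post back top',T(320,213,.078),'post front bottom',T(320,176,.030))
print('stop face top',T(320,142,.051),'tube near',T(321,90,.037),'far',T(321,44,.037),'fence',T(321,12,.045),'tube ends',T(245,67,.037),T(397,67,.037))
print('post sides',T(306,200,.078),T(334,200,.078))
E
```

```text
post back top [-0.0104  0.0002  0.0783] post front bottom [0.011  0.0003 0.1263]
stop face top [0.0461 0.0002 0.1053] tube near [0.093  0.0011 0.1193] far [0.1365 0.0011 0.1192] fence [0.1657 0.001  0.1112] tube ends [ 0.1167 -0.0692  0.1192] [0.117  0.0716 0.1193]
post sides [ 0.0009 -0.0113  0.0782] [0.001  0.0118 0.0783]
```

```bash
python3 -m inch '[[[0,0,4,0,0,0,-0.28],[0,0,3,0,0,0,-0.28],[0,0,2,0,0,0,-0.28],[0,0,1.5,0,0,0,-0.28],[0,0,0.9,0,0,0,-0.28]]]' 12; python3 -m inch '[[[0,0,0,0,0,0,-0.28],[0,0,0,0,0,0,0.2],[0,0,0,0,0,0,0.4],[0,0,0,0,0,0,0.6],[0,0,0,0,0,0,1]]]';python3 -m inch '[[[0,0,0,0,0,0,1],[0,0,0,0,0,0,1],[0,0,0,0,0,0,1],[0,0,0,0,0,0,1]]]'
```

```text
t: 12.3
tool_pos: [0.5654, 0.1182, 0.04]
orientation: [-1.949, -2.463, 0.001]
force: [-0.5, 0.4, 0.7]
opening: 0.0598
t: 12.8
tool_pos: [0.5665, 0.1183, 0.0419]
orientation: [1.947, 2.465, 0.001]
force: [-0.2, 0.2, -0.3]
opening: 0.0322
t: 13.2
tool_pos: [0.5662, 0.1183, 0.0415]
orientation: [1.947, 2.465, 0.001]
force: [-0.1, 0.9, 3.2]
opening: 0.0243
```

Post gripped at 24 mm. Pushing the stop, first 4 cm briskly and then slowly.

```bash
python3 -m inch '[[[0.5,0,0,0,0,0,1],[1,0,0,0,0,0,1],[1,0,0,0,0,0,1],[1,0,0,0,0,0,1],[0.5,0,0,0,0,0,1]]]'; python3 -m inch '[[[0.3,0,0,0,0,0,1],[0.3,0,0,0,0,0,1],[0.3,0,0,0,0,0,1],[0.3,0,0,0,0,0,1],[0.3,0,0,0,0,0,1]]]';python3 -m inch '[[[0.3,0,0,0,0,0,1],[0.3,0,0,0,0,0,1],[0.3,0,0,0,0,0,1],[0.3,0,0,0,0,0,1],[0.2,0,0,0,0,0,1]]]'
python3 - <<'E'
from h import *
snap('wrist','wrist5');print(robot.read_state()['force'])
E
```

```text
t: 13.7
tool_pos: [0.5567, 0.1587, 0.0415]
orientation: [1.946, 2.466, 0.001]
force: [0.6, -1.7, 5.2]
opening: 0.0239
t: 14.2
tool_pos: [0.5534, 0.1726, 0.0415]
orientation: [1.946, 2.465, 0.001]
force: [0.8, -2.3, 6.1]
opening: 0.0238
t: 14.7
tool_pos: [0.5501, 0.1863, 0.0415]
orientation: [1.946, 2.466, 0.001]
force: [1.6, -1.8, 4.8]
opening: 0.0238
[2.07632609 0.06860694 5.30281034]
```

View pics/wrist5.png

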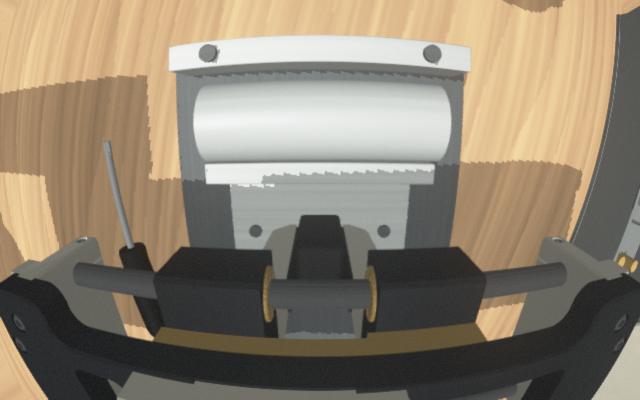

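The tube touches or nearly touches the stop (bar at v≈165) and is parallel. A few mm remain to the fence. Creeping on until the force rises.

```bash
python3 -m inch '[[[0.2,0,0,0,0,0,1],[0.15,0,0,0,0,0,1],[0,0,0,0,0,0,1]]]';python3 -m inch '[[[0.1,0,0,0,0,0,1],[0.1,0,0,0,0,0,1],[0,0,0,0,0,0,1]]]';python3 -m inch '[[[0.1,0,0,0,0,0,1],[0,0,0,0,0,0,1],[0,0,0,0,0,0,1]]]'
```

```text
t: 15.05
tool_pos: [0.5493, 0.1897, 0.0415]
orientation: [1.946, 2.466, 0.001]
force: [1.5, -0.8, 4.7]
opening: 0.0241
t: 15.35
tool_pos: [0.5489, 0.1915, 0.0415]
orientation: [1.946, 2.466, 0.001]
force: [1.1, -1.5, 5.6]
opening: 0.0239
t: 15.65
tool_pos: [0.5487, 0.1925, 0.0415]
orientation: [1.946, 2.465, 0.001]
force: [1.8, -0.8, 5.0]
opening: 0.0239
```

```bash
python3 -m inch '[[[0.1,0,0,0,0,0,1],[0,0,0,0,0,0,1],[0,0,0,0,0,0,1]]]';python3 -m inch '[[[0.1,0,0,0,0,0,1],[0,0,0,0,0,0,1],[0,0,0,0,0,0,1]]]'
python3 - <<'E'
from h import *
c=snap('wrist','wrist6')['image']; cv2.imwrite('pics/c6.png',cv2.resize(c[20:200,150:490],None,fx=2.3,fy=2.3,interpolation=2))
E
```

```text
t: 15.95
tool_pos: [0.5485, 0.1935, 0.0415]
orientation: [1.946, 2.465, 0.001]
force: [2.6, -0.9, 4.8]
opening: 0.0238
t: 16.25
tool_pos: [0.5482, 0.1944, 0.0415]
orientation: [1.946, 2.465, 0.001]
force: [1.2, -0.8, 5.3]
opening: 0.0236
```

View pics/c6.png

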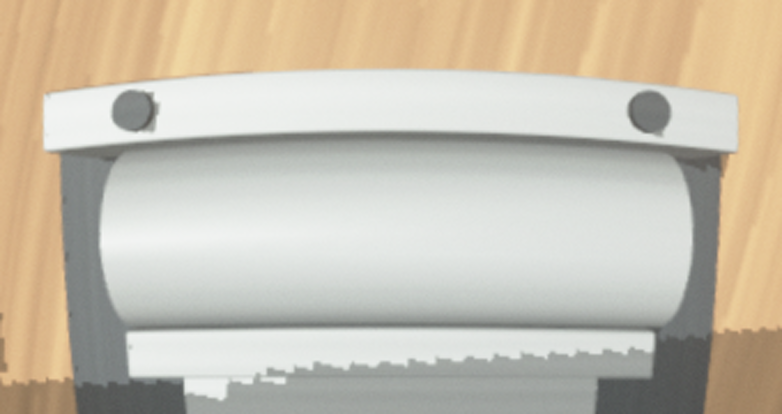

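The tube spans from the fence (v≈135) to the stop bar (v≈328) almost without a gap, well inside the bed. Final small steps until the force confirms contact.

```bash
python3 -m inch '[[[0.1,0,0,0,0,0,1],[0,0,0,0,0,0,1],[0,0,0,0,0,0,1]]]';python3 -m inch '[[[0.1,0,0,0,0,0,1],[0,0,0,0,0,0,1],[0,0,0,0,0,0,1]]]'
```

```text
t: 16.6
tool_pos: [0.548, 0.1954, 0.0415]
orientation: [1.946, 2.465, 0.001]
force: [1.3, -0.7, 4.6]
opening: 0.024
t: 16.9
tool_pos: [0.5479, 0.1957, 0.0415]
orientation: [1.946, 2.465, 0.0]
force: [1.5, -4.8, 5.9]
opening: 0.0238
```

```bash
python3 -m inch '[[[0.1,0,0,0,0,0,1],[0,0,0,0,0,0,1],[0,0,0,0,0,0,1]]]' 25;python3 -m inch '[[[0.05,0,0,0,0,0,1],[0,0,0,0,0,0,1],[0,0,0,0,0,0,1]]]'
```

```text
t: 17.2
tool_pos: [0.5479, 0.1958, 0.0415]
orientation: [1.946, 2.464, -0.001]
force: [2.5, -8.7, 6.2]
opening: 0.0238
t: 17.5
tool_pos: [0.5479, 0.1958, 0.0415]
orientation: [1.946, 2.463, -0.002]
force: [2.7, -9.9, 5.9]
opening: 0.0235
```

Firm contact: the force rises with no further travel. Releasing and lifting.

```bash
python3 -m inch '[[[0,0,0,0,0,0,0.45],[0,0,0,0,0,0,0.3],[0,0,0,0,0,0,0.1],[0,0,0,0,0,0,-0.1],[0,0,0,0,0,0,-0.28]]]';python3 -m inch '[[[0,0,0,0,0,0,-0.28],[0,0,-1,0,0,0,-0.28],[0,0,-3,0,0,0,-0.28],[0,0,-4,0,0,0,-0.28],[0,0,-4,0,0,0,-0.28]]]';python3 -m inch '[[[-3,0,0,0,0,0,-0.28],[-3,0,0,0,0,0,-0.28],[0,0,0,0,0,0,-0.28],[0,0,0,0,0,0,-0.28]]]'
python3 - <<'E'
from h import *
f='wrist7'; c=snap('wrist',f)['image']; d=snap('side','side7')['image']
cv2.imwrite('pics/c7.png',np.vstack([cv2.resize(c[0:260,100:540],(660,390)),cv2.resize(d[100:240,160:600],(660,210),interpolation=2)]))
E
```

```text
t: 18.0
tool_pos: [0.5468, 0.1973, 0.0408]
orientation: [-1.946, -2.465, 0.001]
force: [0.8, 0.6, 0.7]
opening: 0.052
t: 18.5
tool_pos: [0.5467, 0.1969, 0.1628]
orientation: [-1.947, -2.465, 0.001]
force: [-0.3, 0.7, -0.3]
opening: 0.0598
t: 18.9
tool_pos: [0.5612, 0.1384, 0.1618]
orientation: [1.949, 2.464, 0.001]
force: [-0.7, 0.1, 0.4]
opening: 0.0595
```

View pics/c7.png

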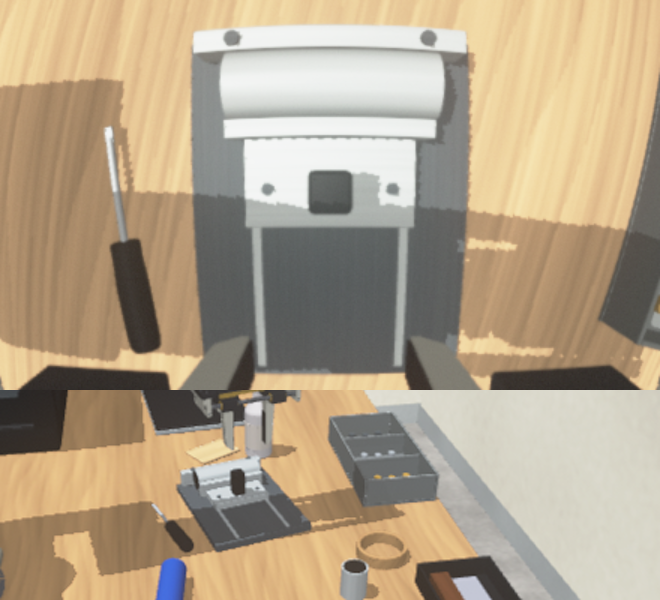

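The last picture shows the tube snug between fence and stop, inside the bed, with the bystanders in place and the gripper clear. Handing in.

```bash
python3 -c "
from plant import robot
print(robot.close_job())"
```

```text
the job is handed in; nothing more can be done
None
```

The tube is in the jig, snug between fence and stop, and I handed the job in at about 19 s of robot time (the limit was 58 s).

- **Placing:** I picked up the bare-aluminium tube across its middle and lowered it onto the bed until it just touched, about 4 N. I let go about 50 mm from the fence, because a finger had to fit between the tube and the fence.
- **Stop:** I gripped the post and slid the stop about 80 mm, which rolled the tube up to the fence. The force then rose from about 2 N to about 10 N with no further movement. I released the post and moved the gripper clear.
- **Last checks:** The final pictures show the tube parallel to the fence, touching fence and stop, with both ends well inside the bed. The screwdriver, stub, tape, bottle, offcut and blue tube look undisturbed. The mug, hex key and pink tube were not in those last views, but the arm never went near the mug or the pink tube. I never located the hex key in any picture.
- **Disagreements:** The different views of the jig agreed to about 8 mm and 2°, which did not matter for this placing. No check failed.

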